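# Hold the measuring tweezers at the marked gap for their open-circuit correction

## Robot

A 7-joint arm with a two-finger parallel gripper is mounted at the origin on the work surface. World frame = base frame: x ahead of the robot, y to its left, z up, the work surface at z = 0. Lengths are in m, angles in degrees, forces in N, time in s.
With the tool pointing down it reaches from about 0.35 to 0.775 m from the base axis. Payload 3.1 kg.
Tool frame: the origin (TCP) lies on the centre line of the jaws, within the pads' length; the fingertips stand 17 mm ahead of it and the grasp point (between the pads) lies 2 mm behind it (robot.tip_reach is the distance from the TCP to the fingertips, in m); z points along the fingers, y is the direction in which the jaws open and shut (so a half turn about z gives the same grasp; the last joint's range is limited). The gripper opens to 85 mm and grips with 20 to 120 N. Pads are 22 mm wide; open, the fingers measure 114 mm over their backs; the gripper's body (76 mm by 85 mm) begins 54 mm behind the grasp point. The pads swing forward as they close: fully open they stand 13 mm farther back than shut.
Start: joints at [71.35, 17.813, 0.802, 86.603, -0.252, 75.585, -1.558], TCP at [0.154, -0.528, 0.248] pointing down, gripper open.
Joint ranges: [-154.91, 154.91], [-16.99, 109.72], [-72.82, 74.43], [7.12, 147.25], [-82.49, 262.49], [11.32, 116.49], [-174.64, 174.64]. Speed limits (degrees/s): [159.86, 159.86, 180, 180, 180, 180, 180].

## Interface

Orientations are given as [roll, pitch, yaw] about the fixed x, y, z axes, in that order (R = Rz(yaw) Ry(pitch) Rx(roll)).
In Python, from station import robot, fingers, vision, workorder, recognise gives the robot as it stands. Calls block until the motion is done:
- robot.move_to(position, orientation): joint-space move of the TCP to a pose.
- robot.line_to(position, orientation=None, velocity=0.15, f_stop=None): straight line of the TCP; orientation=None keeps the orientation; velocity is the mean speed in m/s. With f_stop (N) it stops when the force on the tool has changed by that much, and returns True; else False.
- robot.move_j(angles): joint-space move.
- fingers.gripper_to(opening, force=None): opening from 0.0 (shut) to 1.0 (fully open); force is the grip in N (None keeps the last); returns when the fingers have stopped.
- robot.pause(seconds).
- robot.inverse_kinematics(position, orientation): joint angles nearest the present ones, or None.
- vision.grab_frame(name): name is "scene" or "top"; returns the picture (420x560x3 uint8, red, green, blue); there is no depth.
- vision.calibration(name): a dict with "mtx" (3x3 intrinsics, pixels), "k1" (the pictures are not rectified: a ray, as slopes to the right and down, at radius r is drawn at 1 + k1 r^2 times it, then the intrinsics apply), "extrinsics" (4x4, takes a point from world to camera coordinates). Camera axes: x right, y up, looking along -z (the intrinsics and any distortion apply to the point x, -y, -z); pixel columns grow to the right and rows downward; lengths in m; the calibration is good to about 2 mm. A picture is of the moment at which its call begins. calibration takes no time and is no camera call.
A pose or a line that the arm cannot do raises robot.PlanningError and nothing moves.
- workorder.close_job(): hands the job in, once; it reports no verdict.
Trained networks look in the newest picture that a camera, given by its name, has taken for a name from the list of things; names that differ only in an ending like _2 or _b are one class to them, and where a whole thing is asked for, a point or a joint stands for the part that bears it (a point fixed in the world has none). Each returns a list of dicts, best first, with "p" (0 to 1); they miss things now and then, are a little off and sometimes report something else, mostly with a low value. They report only what shows in the picture. A call takes as long as a camera call. They do not tell look-alikes from the thing itself.
- recognise(label, camera): "rect" ([centre column, centre row, width, height] in pixels, round what is visible of it).
Readings, each from a call of its own:
- robot.current_time_s(): time.
- robot.current_joint_positions(): joint angles.
- robot.current_dq(): joint speeds.
- robot.current_joint_torque(): joint torques, N m.
- robot.current_tool_pos(): TCP position.
- robot.current_eef_rot(): TCP orientation.
- robot.current_contact_force(): force on the tool from outside, world axes, zero at the start.
- robot.current_torque(): the same for the moment, N m.
- robot.current_finger_gap(): opening from 0.0 (shut) to 1.0 (fully open).
Only numpy, scipy, OpenCV 4.12 (cv2) and the standard library are available. Lean on these libraries where they do the work, as an engineer would, in place of code of your own. Each camera call takes 0.05 s, during which the arm holds its last target.

## Task

Hold the sprung measuring tweezers ready for their open-circuit correction: pick them up from the mat, bring the tips a few millimetres above the small board whose two gold pads are bare (nothing bridging them), one tip over each pad and touching nothing, and squeeze until the tips stand 14 mm apart, over the white tick marks. Keep the tweezers in the air and that gap steady for three seconds, and finish while still holding them so; do not press on the boards, and leave the other things on the mat where they are.

Things in the scene. Friction and masses are not known exactly. Their poses are not given: they have to be found in the camera images.
- tweezers: White cordless measuring tweezers, 152 mm long, about 55 g, lying on the mat, tips pointing away from the robot (within 0.5 rad). Tail pod 46 x 30 x 18 mm with a display, then two arms with black ribbed finger grips and thin gold tips. Origin: mid height (9 mm over the mat), midway between the finger grips. x to the tips (x = +52 mm), y to the left arm, z up; tail end at x = -100 mm.
- grips (a point): Same point as the tweezers' origin. Pinch here across y: the grips' flat outer faces are 18 mm tall, x = -25 to +23 mm. Width over them at x = 0: 35.4 mm relaxed, 29 mm with the tips 14 mm apart (faces then parallel), 22 mm with tips shut; the gap changes 1.87 mm per mm of width. The spring pushes back with 3 N at first, 6 N at the 14 mm gap, 9 N shut.
- tip_left (a point): Point of the left arm's gold tip, on its inner edge, at the tweezers' mid height; the metal there is 3.5 mm tall (1.8 mm below this point) and 1.6 mm thick. The tip gap is the distance from here to tip_right: 26 mm when relaxed.
- tip_right (a point): the same point of the right arm's tip
- jaw_left (a joint): Angle of the left arm about its hinge (x = -60 mm, y = +6 mm on the tweezers), rad: 0 relaxed, 0.054 at the 14 mm gap when both arms are squeezed alike, 0.116 when the tips meet; sprung back to 0.
- jaw_right (a joint): the same for the right arm (hinge at x = -60 mm, y = -6 mm)
- board_open: Fixed green board with two bare gold pads, 40 mm (x) by 31 mm (y) by 3 mm thick. Origin: centre of its underside; the pads are on its top at z = 3 mm (17 mm above the mat), each 14 mm (x) by 11 mm (y), centred at x = 0, y = +7 and -7 mm. White ticks before and behind each pad mark its centre line (14 mm apart). x points away from the robot within 0.3 rad.
- board_short: a board of the same size whose pads are joined by a copper strap (not the one wanted); origin at the centre of its underside
- board_load: a board of the same size with a white chip resistor 19 mm long and 4 mm tall across its pads (not the one wanted); origin at the centre of its underside
- carrier: fixed black block under the three boards, 46 mm (x) by 112 mm (y) by 14 mm tall; origin at the centre of its underside, on the mat. The boards stand on it 35 mm apart along its y, in any order
- mat: fixed grey bench mat, 500 mm by 860 mm, 3 mm thick, its top 3 mm above the bench; origin at the centre of its underside
- pickup: black guitar pickup, 38 by 86 by 21 mm, standing beyond the work; bystander; origin at the centre of its underside
- mouse: grey computer mouse, 96 by 56 by 32 mm, at the right of the mat; bystander; origin at the centre of its underside
- screwdriver: screwdriver, 160 mm long, lying at the left of the mat; bystander; origin under its middle
- spool: solder spool with black flanges, 54 mm across and 36 mm tall, at the far left; bystander; origin at the centre of its underside
There are look-alikes about, which are no part of the job. Several things have the shape of the tweezers; the one meant has the colours described above.

How it is judged:
By the outcome, as a careful person would: the job done as asked, in the order asked, and still so for the second after the job is handed in, while the arm keeps its last pose, push and grip.
It also fails if it takes over 40 s, if anything falls off the work surface, if the arm or the gripper's body presses on something with over 40 N, if the wrist force passes 120 N, or if a joint passes its speed limit or range.

## Working session

There is one attempt and no reset: what is moved stays moved. The work goes in short steps, each a Python script; the robot and the scene stay as the last script left them, time stands still between calls to the robot, and variables do not carry over. Pictures are saved under pics/ and viewed, and the job is handed in when it is done.

```bash
mkdir -p pics; ls; cat > h.py <<'E'
import numpy as np, cv2
from station import robot, fingers, vision, workorder, recognise
def save(img,n): cv2.imwrite('pics/'+n, img[:,:,::-1])
E
python3 - <<'E'
from h import *
for n in ("scene","top"):
    im=vision.grab_frame(n); save(im,n+'0.png'); np.save(n+'0.npy',im)
    c=vision.calibration(n); print(n,c)
    print([ (l,recognise(l,n)) for l in ("tweezers","board_open")])
print(robot.current_time_s(), robot.current_eef_rot(), robot.current_finger_gap())
E
```

```text
pics
scene {'mtx': array([[477.25542272,   0.        , 284.62812542],
       [  0.        , 477.25542272, 211.17503715],
       [  0.        ,   0.        ,   1.        ]]), 'k1': 0.055308088014081776, 'extrinsics': array([[-0.88985789,  0.45576894,  0.02067887,  0.56447277],
       [-0.25049054, -0.52594348,  0.81279638,  0.12415407],
       [ 0.38132326,  0.7180934 ,  0.58218076, -1.38884906],
       [ 0.        ,  0.        ,  0.        ,  1.        ]])}
[('tweezers', [{'rect': [245.3, 183.8, 53.8, 20.2], 'p': 0.87}, {'rect': [320.1, 179.5, 48.1, 15.2], 'p': 0.85}, {'rect': [300.4, 217.2, 32.5, 37.9], 'p': 0.78}]), ('board_open', [{'rect': [336.1, 241.8, 17.5, 12.5], 'p': 0.53}])]
top {'mtx': array([[503.22370384,   0.        , 282.18191915],
       [  0.        , 503.22370384, 205.71639911],
       [  0.        ,   0.        ,   1.        ]]), 'k1': 0.01749781545250594, 'extrinsics': array([[ 0.07547267, -0.99713955,  0.00407273, -0.03691387],
       [ 0.97397283,  0.07459342,  0.21403913, -0.5964119 ],
       [-0.21373068, -0.01218737,  0.9768166 , -0.95727977],
       [ 0.        ,  0.        ,  0.        ,  1.        ]])}
[('tweezers', [{'rect': [288.6, 215.1, 60.9, 35.1], 'p': 0.78}, {'rect': [377.2, 196.8, 23.9, 62.0], 'p': 0.71}, {'rect': [348.4, 282.2, 31.6, 59.2], 'p': 0.61}]), ('board_open', [{'rect': [229.2, 217.7, 12.3, 19.7], 'p': 0.71}, {'rect': [348.6, 281.1, 32.1, 64.9], 'p': 0.34}])]
0.3 [-1.79959643e+02  2.81068895e-03  1.62650980e+01] 0.9979988549435715
```

```bash
python3 - <<'E'
import numpy as np, cv2
im=np.load('top0.npy'); cv2.imwrite('pics/t1.png',cv2.resize(im[130:350,170:450,::-1],None,fx=2.8,fy=2.7,interpolation=cv2.INTER_CUBIC))
im=np.load('scene0.npy'); cv2.imwrite('pics/s1.png',cv2.resize(im[140:300,200:400,::-1],None,fx=4,fy=3.7,interpolation=cv2.INTER_CUBIC))
E
```

```text
(no output)
```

View pics/top0.png

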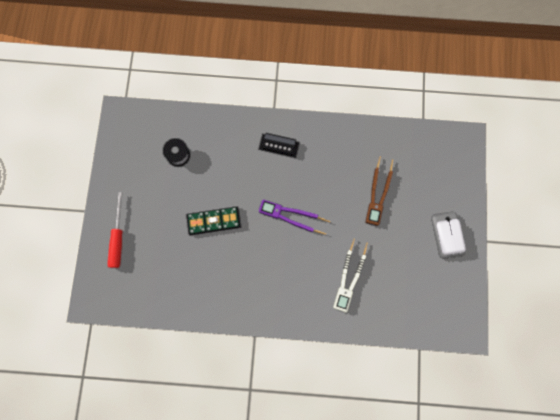

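View pics/scene0.png

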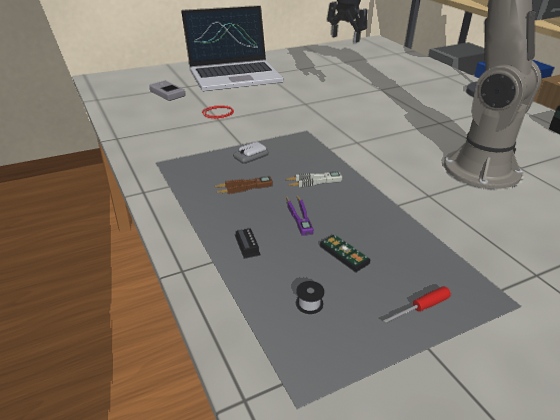

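```bash
true
```

```text
(no output)
```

View pics/t1.png

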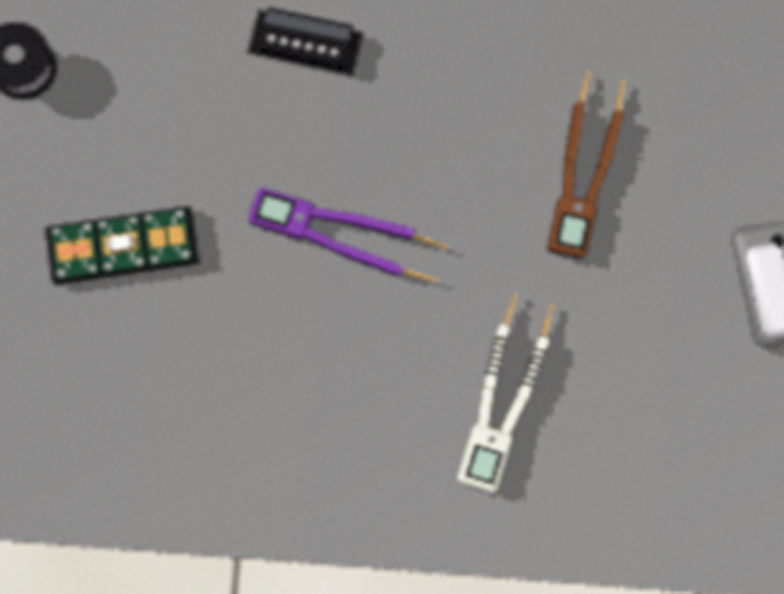

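View pics/s1.png

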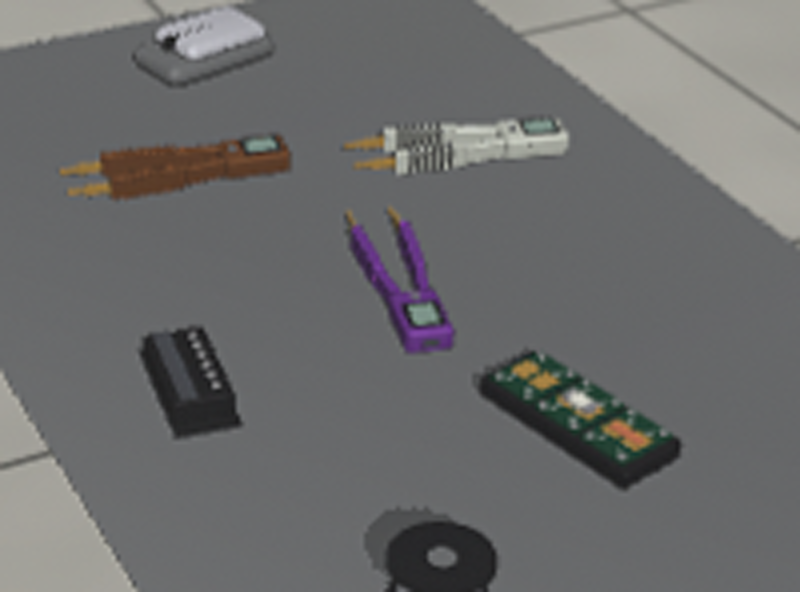

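The white tweezers lie at about (351,277) in top. The carrier's boards, left to right, are copper-strapped (196,222), white chip (212,220) and bare gold (229,218). The bare one is also at (336,242) in scene. Next I zoom in for precise points.

```bash
python3 - <<'E'
import numpy as np, cv2
def crop(n,r,f,o):
    im=np.load(n+'0.npy'); y0,y1,x0,x1=r
    z=cv2.resize(im[y0:y1,x0:x1,::-1],None,fx=f,fy=f,interpolation=cv2.INTER_CUBIC)
    for x in range((x0+9)//10*10,x1,10):
        X=int((x-x0+.5)*f); cv2.line(z,(X,0),(X,6),(0,255,255),1); cv2.putText(z,str(x),(X,18),0,.4,(0,255,255),1)
    for y in range((y0+9)//10*10,y1,10):
        Y=int((y-y0+.5)*f); cv2.line(z,(0,Y),(6,Y),(0,255,255),1); cv2.putText(z,str(y),(8,Y+4),0,.4,(0,255,255),1)
    cv2.imwrite('pics/'+o,z)
crop('top',(235,315,325,380),7,'tw_t.png')
crop('top',(200,242,180,248),11,'bd_t.png')
crop('scene',(165,195,282,348),11,'tw_s.png')
crop('scene',(230,275,315,375),12,'bd_s.png')
E
```

```text
(no output)
```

View pics/tw_t.png

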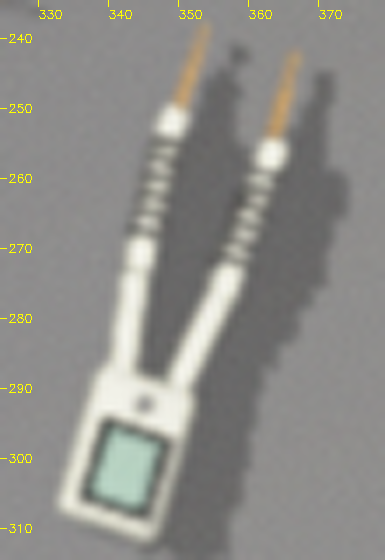

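View pics/bd_t.png

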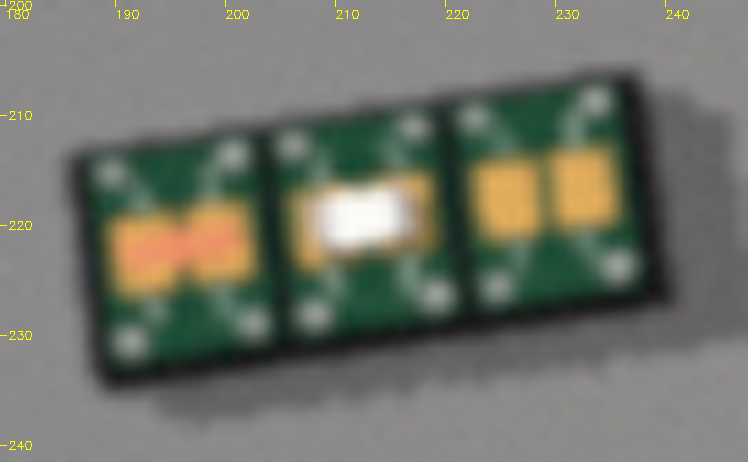

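View pics/tw_s.png

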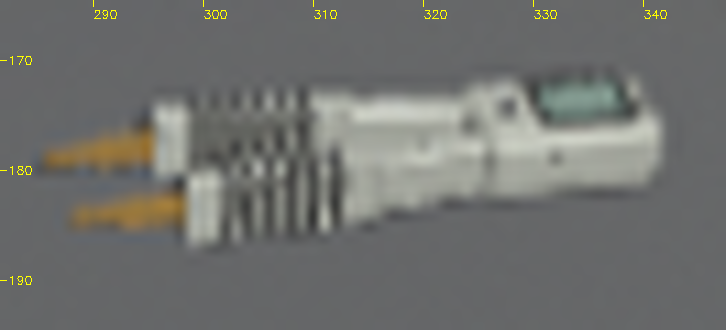

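View pics/bd_s.png

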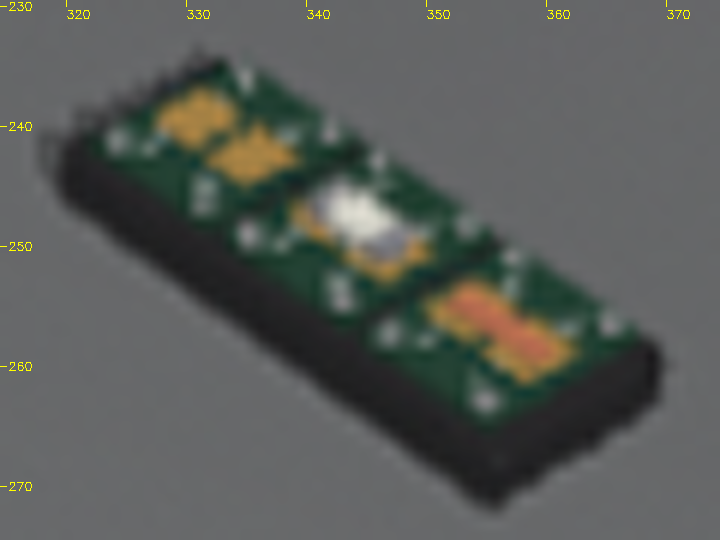

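```bash
cat >> h.py <<'E'
def proj(P,n,cal={}):
    if n not in cal: cal[n]=vision.calibration(n)
    c=cal[n]; P=np.atleast_2d(P); q=(c['extrinsics']@np.c_[P,np.ones(len(P))].T)[:3]
    x=q[0]/-q[2]; y=-q[1]/-q[2]; s=1+c['k1']*(x*x+y*y); M=c['mtx']
    return np.c_[M[0,0]*x*s+M[0,2], M[1,1]*y*s+M[1,2]]
def pose2(p,L,z0=0.):
    L=np.atleast_2d(L); c,s=np.cos(p[2]),np.sin(p[2])
    return np.c_[p[0]+c*L[:,0]-s*L[:,1], p[1]+s*L[:,0]+c*L[:,1], L[:,2]+z0]
from scipy.optimize import least_squares
def fit(obs,p0,z0=0.,off=0.):
    # obs: list (cam, local xyz mm, pixel)
    def r(p):
        return np.concatenate([(proj(pose2(p,np.array(L)/1000.,z0),n)[0]-off-np.array(u)) for n,L,u in obs])
    s=least_squares(r,p0,loss='soft_l1',f_scale=1.); return s.x, r(s.x).reshape(-1,2)
E
python3 - <<'E'
from h import *
from scipy import ndimage
for n,r in (('top',(205,232,218,242)),('scene',(232,250,322,342))):
    im=np.load(n+'0.npy').astype(float); y0,y1,x0,x1=r; s=im[y0:y1,x0:x1]
    m=(s[...,0]-s[...,2]>50)
    l,k=ndimage.label(m); 
    for i in range(1,k+1):
        if (l==i).sum()>5: print(n,(l==i).sum(),np.array(ndimage.center_of_mass(np.clip(s[...,0]-s[...,2],0,None),l,i))[::-1]+[x0,y0])
np.set_printoptions(precision=4,suppress=True)
W=17.5
tw_t=[('top',(52,13.8,10.7),(353.2,238.3)),('top',(52,-13.8,10.7),(366,242.2)),
('top',(-100,15,18),(331.7,307)),('top',(-100,-15,18),(345,311.8)),('top',(-54,-15,18),(351,292)),('top',(-54,15,18),(338,287))]
tw_s=[('scene',(52,13.8,9),(288,184)),('scene',(52,-13.8,9),(285.7,178.7)),('scene',(-100,-15,18),(338.3,171.7)),('scene',(-100,15,18),(340.5,175.5))]
for off in (0,.5):
  for o in (tw_t,tw_s,tw_t+tw_s):
    p,r=fit(o,[.5,-.2,0.],.003,off); print(off,p,np.abs(r).mean()); 
  print(r)
E
```

```text
top 88 [229.0871766  217.12744657]
top 6 [218.         218.33333333]
scene 18 [330.84512684 239.40453939]
scene 19 [335.5028427  242.49589387]
0 [ 0.4964 -0.1456 -0.2563] 0.5070606752226917
0 [ 0.498  -0.1461 -0.2448] 0.620417456395927
0 [ 0.4968 -0.1457 -0.255 ] 0.5538825550114126
[[ 0.1208 -0.2601]
 [-0.1222  0.0755]
 [-0.5607  0.505 ]
 [ 0.2594  0.6305]
 [ 0.9769 -1.3572]
 [-0.0257 -1.1913]
 [-0.2127  0.0628]
 [-0.1636  0.0102]
 [ 0.7946 -1.3381]
 [ 1.9794  0.4308]]
0.5 [ 0.4954 -0.1467 -0.2566] 0.509030968070976
0.5 [ 0.498  -0.1433 -0.2442] 0.6414377792970782
0.5 [ 0.4958 -0.1463 -0.2538] 0.6527335876800848
[[-0.1309 -0.2599]
 [-0.366   0.0624]
 [-0.7204  0.5714]
 [ 0.1094  0.6818]
 [ 0.7987 -1.3255]
 [-0.2133 -1.1446]
 [-0.4716 -0.6278]
 [-0.4372 -0.6727]
 [ 0.4641 -2.0471]
 [ 1.6625 -0.2873]]
```

```bash
python3 - <<'E'
from h import *
np.set_printoptions(precision=4,suppress=True)
# carrier frame, z over mat
c_t=[('top',(23,56,14),(186.2,213.6)),('top',(23,-56,14),(237.0,206.2)),('top',(-23,-56,14),(239.8,227)),('top',(-23,56,14),(188.8,234.5)),
('top',(0,-35,17),(229.09,217.13))]
c_s=[('scene',(0,-42,17),(330.85,239.4)),('scene',(0,-28,17),(335.5,242.5)),('scene',(23,56,14),(354.5,267)),('scene',(-23,56,14),(369,258.5)),('scene',(23,-56,14),(319.5,243.5)),('scene',(-23,-56,14),(332.3,234.5))]
for o in (c_t,c_s,c_t+c_s):
    p,r=fit(o,[.5,.2,0.],.003); print(p,np.abs(r).mean(), pose2(p,[0,-.035,0])[0])
    print(r.T)
E
```

```text
[0.5656 0.1526 0.2258] 0.4996266125725043 [0.5734 0.1185 0.    ]
[[-0.8912  0.7965  0.8571 -1.1018  0.1414]
 [-0.1121 -0.4006 -0.1137  0.2371  0.3447]]
[0.5679 0.1543 0.2247] 0.7588224131438986 [0.5757 0.1202 0.    ]
[[-0.562  -0.8098  0.6193  0.8396 -1.0031  0.7702]
 [ 0.1046  0.1008  0.9615  0.4051 -2.0159 -0.914 ]]
[0.5663 0.1531 0.225 ] 0.6939859757345889 [0.5741 0.1189 0.    ]
[[-1.066   0.6201  0.6616 -1.2957 -0.0448 -0.2232 -0.473   0.9574  1.1434
  -0.6465  1.0948]
 [-0.4683 -0.7141 -0.4304 -0.1231  0.0208 -0.4042 -0.4173  0.369  -0.1633
  -2.5259 -1.4049]]
```

```bash
python3 - <<'E'
from h import *
print(robot.tip_reach)
yaw=np.degrees(-0.255)
fingers.gripper_to(0.65,20)
robot.move_to([0.4966,-0.1457,0.10],[180,0,yaw])
robot.line_to([0.4966,-0.1457,0.05],velocity=.1)
print(robot.current_tool_pos(),robot.current_eef_rot(),robot.current_finger_gap(),robot.tip_reach,robot.current_time_s())
for n in ("scene","top"):
    im=vision.grab_frame(n); np.save(n+'1.npy',im)
    r=(120,240,230,380) if n=='scene' else (215,325,285,425)
    cv2.imwrite('pics/%s1.png'%n,cv2.resize(im[r[0]:r[1],r[2]:r[3],::-1],None,fx=5,fy=5,interpolation=cv2.INTER_CUBIC))
E
```

```text
0.017
[ 0.49691048 -0.14593364  0.05022993] [-1.79998958e+02 -3.00390622e-02 -1.46282572e+01] 0.6539654634261317 0.017 3.2917
```

View pics/scene1.png

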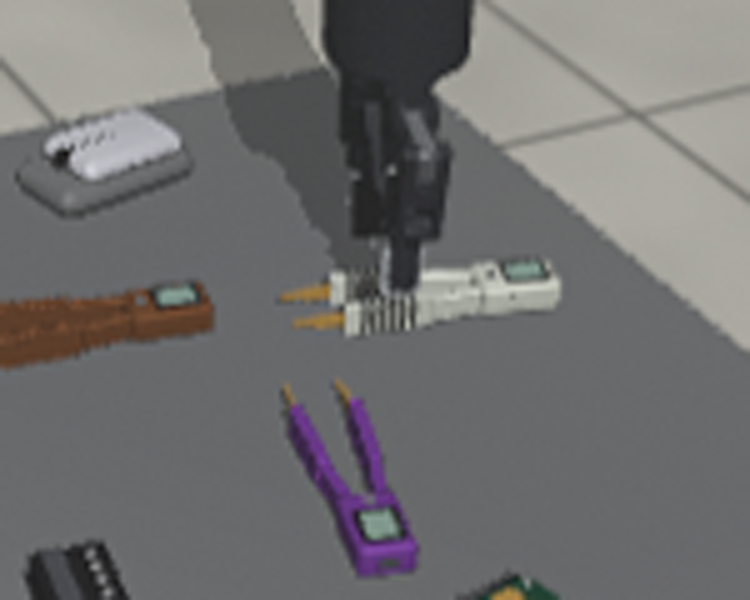

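View pics/top1.png

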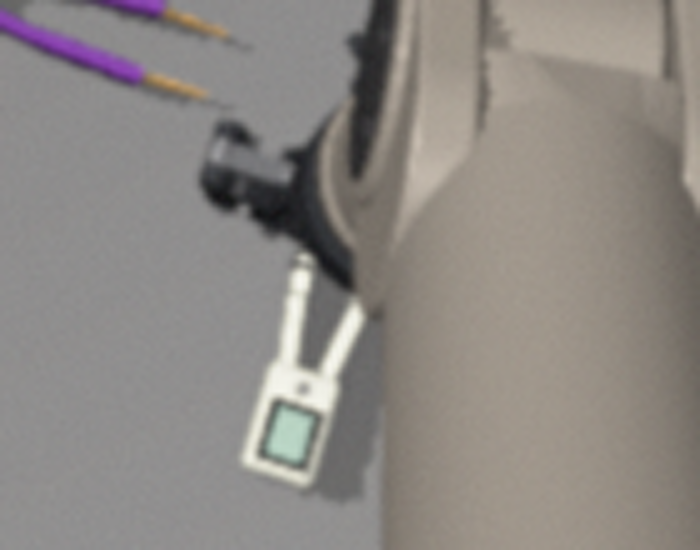

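The near finger stands over the left grip at crop (402,260), as planned. In the top view the arm hides the tips. Next I descend and take a partial squeeze.

```bash
python3 - <<'E'
from h import *
print(robot.line_to([0.4966,-0.1457,0.0225],velocity=.05,f_stop=6), robot.current_tool_pos())
for o in (.45,.40,31.2/85):
    fingers.gripper_to(o,20); print(o,robot.current_finger_gap(),robot.current_contact_force())
robot.line_to([0.4966,-0.1457,0.09],velocity=.1)
print(robot.current_tool_pos(),robot.current_contact_force(),robot.current_time_s())
for n in ("scene","top"):
    im=vision.grab_frame(n); np.save(n+'2.npy',im)
    r=(120,240,230,380) if n=='scene' else (195,305,285,425)
    cv2.imwrite('pics/%s2.png'%n,cv2.resize(im[r[0]:r[1],r[2]:r[3],::-1],None,fx=5,fy=5,interpolation=cv2.INTER_CUBIC))
E
```

```text
False [ 0.49663608 -0.14565102  0.02236676]
0.45 0.4493263709706965 [0.40580778 0.27908231 0.71189009]
0.4 0.40065043283305246 [0.04347788 0.15794536 2.76059311]
0.36705882352941177 0.3653866748553663 [-2.06014266e-03  4.21598330e-01  5.99169674e+00]
[ 0.49590413 -0.14554624  0.08930983] [-0.15541238 -0.46100178 -1.44856475] 5.6667
```

View pics/scene2.png

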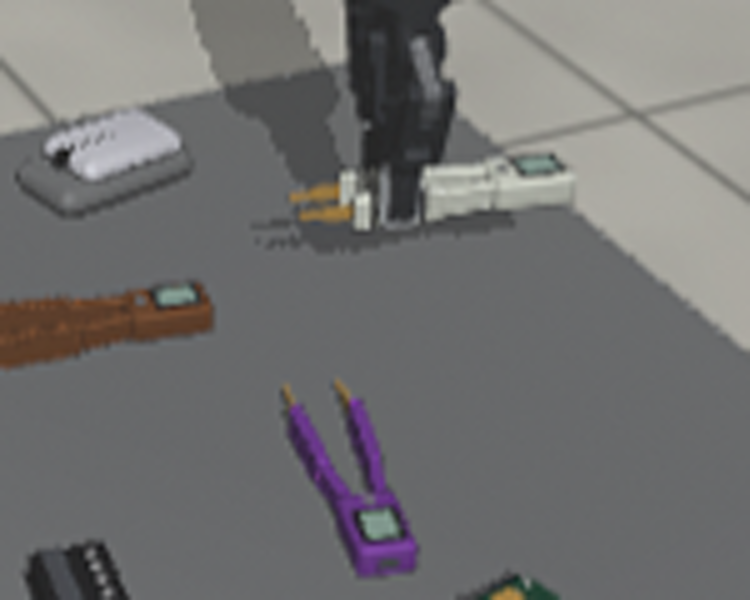

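View pics/top2.png

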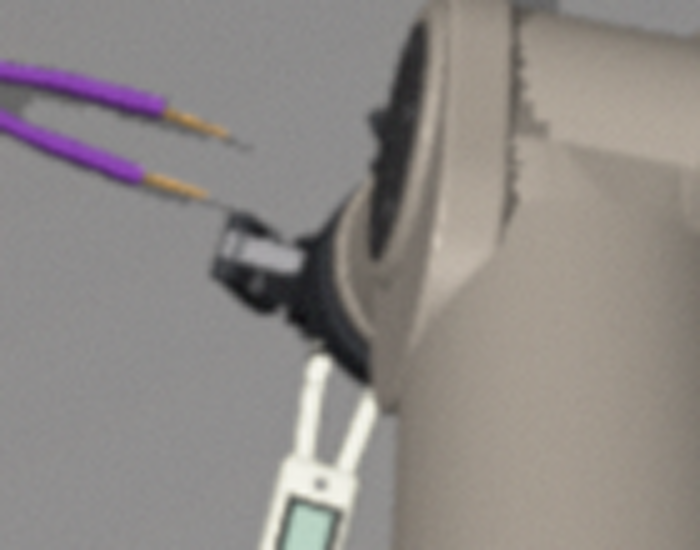

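The tweezers are lifted, level, with the tips at crop (292,197) and (300,215). Next I carry them to a hover over the bare board.

```bash
python3 - <<'E'
from h import *
y=0.225; b=np.array([0.5739,0.1187]); t=b-0.052*np.array([np.cos(y),np.sin(y)])
robot.line_to([t[0],t[1],0.10],[180,0,np.degrees(y)],velocity=.12)
robot.line_to([t[0],t[1],0.056],velocity=.08); robot.pause(.4)
print(t,robot.current_tool_pos(),robot.current_eef_rot(),robot.current_contact_force(),robot.current_finger_gap(),robot.current_time_s())
for n in ("scene","top"):
    im=vision.grab_frame(n); np.save(n+'3.npy',im)
def crop(n,r,f,o):
    im=np.load(n+'.npy'); y0,y1,x0,x1=r
    z=cv2.resize(im[y0:y1,x0:x1,::-1],None,fx=f,fy=f,interpolation=cv2.INTER_CUBIC)
    for x in range((x0+9)//10*10,x1,10):
        X=int((x-x0+.5)*f); cv2.line(z,(X,0),(X,6),(0,255,255),1); cv2.putText(z,str(x),(X,18),0,.4,(0,255,255),1)
    for y in range((y0+9)//10*10,y1,10):
        Y=int((y-y0+.5)*f); cv2.line(z,(0,Y),(6,Y),(0,255,255),1); cv2.putText(z,str(y),(8,Y+4),0,.4,(0,255,255),1)
    cv2.imwrite('pics/'+o,z)
crop('scene3',(205,265,305,385),9,'s3.png'); crop('top3',(190,290,180,290),6,'t3.png')
E
sed -n 1,1p h.py
```

```text
[0.52321071 0.10709847] [0.52338529 0.10715094 0.05628388] [ 1.79995431e+02 -3.18262917e-02  1.28931986e+01] [-1.6476061  -0.98769497 -0.22299636] 0.3672972410640314 9.1333
import numpy as np, cv2
```

View pics/s3.png

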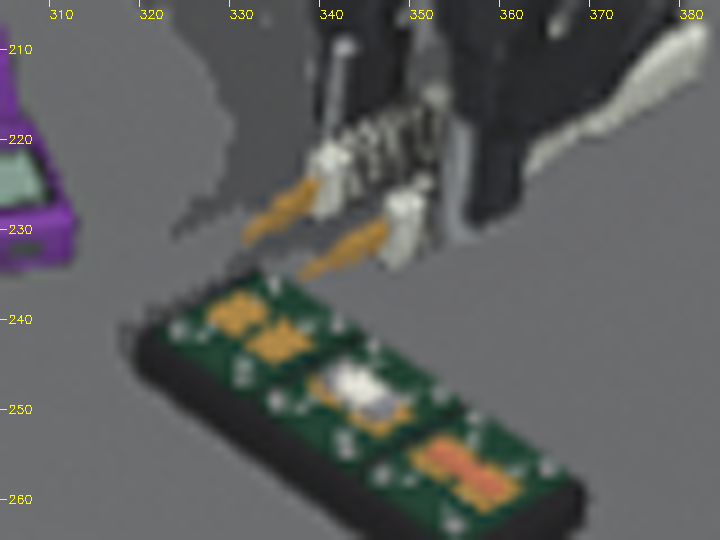

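View pics/t3.png

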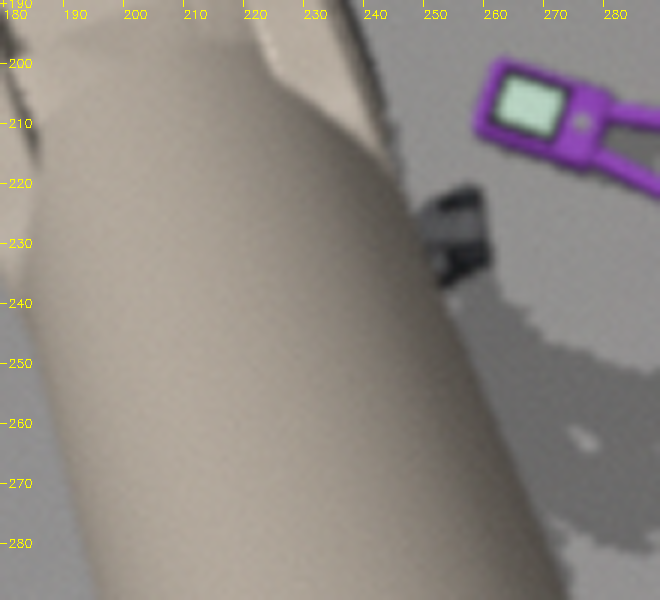

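```bash
python3 - <<'E'
from h import *
np.set_printoptions(precision=2,suppress=True)
tcp=np.array([0.52338529,0.10715094,0.05628]); y=np.radians(12.893)
for g in (17,18.5,20):
    P=pose2([tcp[0],tcp[1],y],[[.052,g/2e3,tcp[2]-.0104],[.052,-g/2e3,tcp[2]-.0104]]); print(g,proj(P,'scene').ravel())
# body end blobs and scale sensitivities
base=pose2([tcp[0],tcp[1],y],[[.052,0,tcp[2]-.0104]])
for d in ([.001,0,0],[0,.001,0]):
    c,s=np.cos(y),np.sin(y); dd=np.array([c*d[0]-s*d[1],s*d[0]+c*d[1],0]); print(proj(base+dd,'scene')-proj(base,'scene'))
print(proj(base+[0,0,.001],'scene')-proj(base,'scene'))
# board pads pred for candidate pose
for p in ([.5739,.1187,.225],):
    print(proj(pose2(p,[[0,.007,.02],[0,-.007,.02]]),'scene'))
# expected tips when 14mm gap at pad centre at z=.0459 and .0255
for z in (.0459,.0255): print(z,proj(pose2([.5739,.1187,.225],[[0,.007,z],[0,-.007,z]]),'scene').ravel())
im=np.load('scene3.npy').astype(float)[222:240,326:350]
m=(im[...,0]-im[...,2]); print(np.round(m).astype(int))
E
```

```text
17 [336.42 233.27 331.   229.56]
18.5 [336.67 233.43 330.76 229.4 ]
20 [336.91 233.6  330.53 229.24]
[[-0.32  0.17]]
[[0.32 0.22]]
[[ 0.04 -0.36]]
[[335.04 242.  ]
 [330.64 238.91]]
0.0459 [336.   232.9  331.53 229.84]
0.0255 [335.24 240.09 330.82 237.01]
[[ -3  -2  -3  -3  -2  -2  -2  -3  -2  -2  -2  -3  -2   3   7   5   7   8
    4   2   4   3   2   2]
 [ -3  -3  -3  -3  -2  -2  -2  -1  -3  -2  -2  -3  -5   2   5   0   5   4
    2   2   4   2   1   2]
 [ -4  -3  -3  -3  -2  -2  -2  -2  -2  -2  -3  -5  12  28  20   6   5   3
    3   2   4   2   0   1]
 [ -3  -3  -3  -2  -1  -2  -2  -1  -3  -5  -7  10  58 100  51   8   5   4
    5   2   1  -1  -1   1]
 [ -3  -3  -3  -3  -2  -2  -2  -3  -4  13  37  61  87  84  28   6   6   4
    4   1  -2   0   1   4]
 [ -3  -2  -1  -2  -2  -2  -3  -5  -9  49  96  93  82  68  21   7   5   2
    0  -1  -3   1   3   6]
 [ -3  -1  -2  -1  -2  -4  -5  13  29  62  79  69  60  37   7   3   2  -2
   -3  -6  -6   8   6   4]
 [ -2  -3  -3  -3  -4  -5   9  57  89  79  71  32  -2  -5   0  -2  -3  -5
   -6  10  37  48  12   5]
 [ -3  -3  -2  -3  -4  -1  53  77  6
[... 274 characters left out ...]
-3  -3  -3  -3  -3  -2  -3  -2  -3  -3  -4  -5   9  29  57  84  74
   72  32  23   3   4   6]
 [ -3  -3  -3  -3  -2  -2  -2  -3  -3  -5  -3  -5  12  55  81  61  60  30
   26  -2  -6  -3   1   1]
 [ -3  -4  -2  -3  -2  -1  -2 -11  -5  -5  -5  -6  44  60  32  -3   4  -5
   -5  -5  -4  -3  -4  -3]
 [ -3  -3  -3  -3  -5 -10 -16 -21 -14  -2  -9 -10   7  -4  -7  -5  -5  -4
   -3  -3  -3  -4  -3  -4]
 [ -2  -2  -5 -11   5  43  30   2 -17  -9 -13 -18 -14  -6  -4  -4  -3  -3
   -3  -3  -3  -4  -4  -4]
 [ -2  -7   8  41  60 100  87  51  17 -14 -19 -17 -17 -17  -9  -4  -3  -2
   -3  -2  -3  -3  -3  -3]
 [-12 -12  56 102 103 102 103 108  55  -3 -12 -18 -17 -17 -16 -13  -4  -4
   -3  -3  -4  -3  -4  -2]]
```

```bash
cat >> h.py <<'E'
def crop(n,r,f,o):
    im=np.load(n+'.npy'); y0,y1,x0,x1=r
    z=cv2.resize(im[y0:y1,x0:x1,::-1],None,fx=f,fy=f,interpolation=cv2.INTER_CUBIC)
    for x in range((x0+9)//10*10,x1,10):
        X=int((x-x0+.5)*f); cv2.line(z,(X,0),(X,6),(0,255,255),1); cv2.putText(z,str(x),(X,18),0,.4,(0,255,255),1)
    for y in range((y0+9)//10*10,y1,10):
        Y=int((y-y0+.5)*f); cv2.line(z,(0,Y),(6,Y),(0,255,255),1); cv2.putText(z,str(y),(8,Y+4),0,.4,(0,255,255),1)
    cv2.imwrite('pics/'+o,z)
E
python3 - <<'E'
from h import *
np.set_printoptions(precision=2,suppress=True)
crop('scene2',(142,172,282,348),11,'tw_s2.png')
y=np.radians(-14.6)
L=[[.052,.00925,0],[.052,-.00925,0],[-.1,.015,.009],[-.1,-.015,.009],[-.1,.015,-.009]]
print(proj(pose2([.4959,-.1455,y],L,.0893-.0104),'scene'))
L[0][1]=.013;L[1][1]=-.013
print(proj(pose2([.4966,-.1457,-.255],L,.012),'scene'))
E
```

```text
[[288.38 161.32]
 [286.82 157.87]
 [345.16 154.15]
 [341.62 148.81]
 [344.51 160.13]]
[[287.8  183.89]
 [285.67 178.85]
 [342.55 175.92]
 [339.16 170.35]
 [341.94 181.54]]
```

View pics/tw_s2.png

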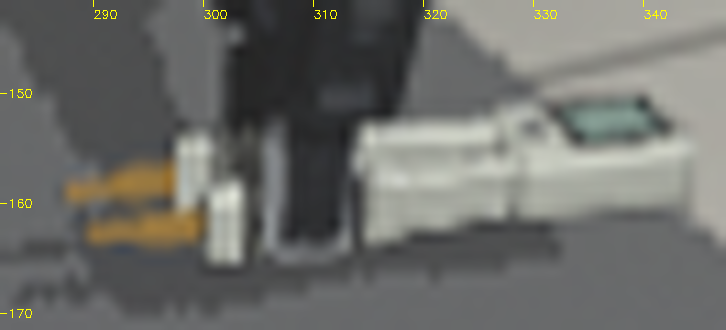

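In the hover picture the tips are at (331.6,231.3) and (337.7,235), about 1–2 px off my prediction. The scene view alone cannot separate height from lateral offset. Turning the tips out from under the arm so the top camera sees them gives a two-camera check.

```bash
python3 - <<'E'
from h import *
p=robot.current_tool_pos()
robot.line_to([p[0],p[1],0.10],velocity=.12)
robot.move_to([.50,.14,.10],[180,0,-75]); robot.pause(.3)
print(repr(robot.current_tool_pos()),robot.current_eef_rot(),robot.current_contact_force(),robot.current_finger_gap(),robot.current_joint_positions(),robot.current_time_s())
for n in ("scene","top"):
    im=vision.grab_frame(n); np.save(n+'4.npy',im); save(im,n+'4.png')
y=np.radians(-75)
for n in ("scene","top"): print(proj(pose2([.5,.14,y],[[.052,.009,.087],[.052,-.009,.087]]),n))
crop('scene4',(195,255,305,385),9,'s4.png'); crop('top4',(180,280,190,290),6,'t4.png')
E
```

```text
array([0.50002203, 0.13954535, 0.09980784]) [ 1.79976723e+02  1.06477914e-02 -7.50325266e+01] [-0.02287708 -0.51369512 -0.31482721] 0.3696118407095793 [ -42.36759225   24.28641759   32.42353669  104.1307306   -15.43377921
   56.02414463 -168.55394226] 11.1167
[[348.5696435  204.21433706]
 [353.88193407 201.2744302 ]]
[[236.70973016 237.58074441]
 [238.24309191 246.56935091]]
```

View pics/s4.png

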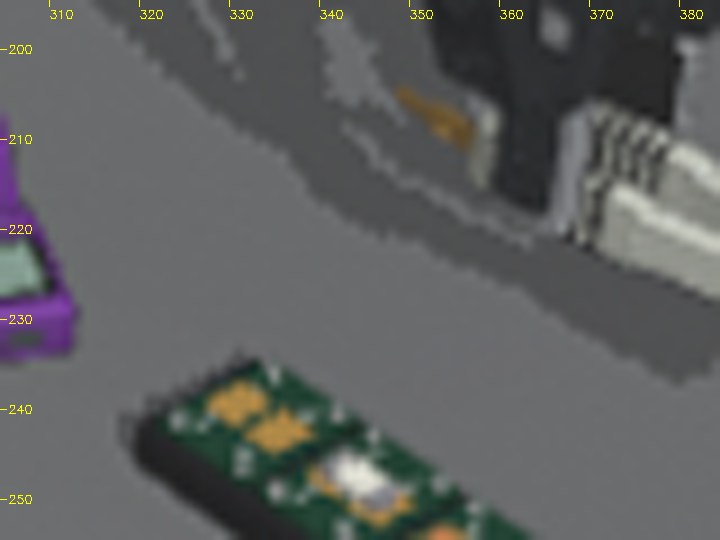

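View pics/t4.png

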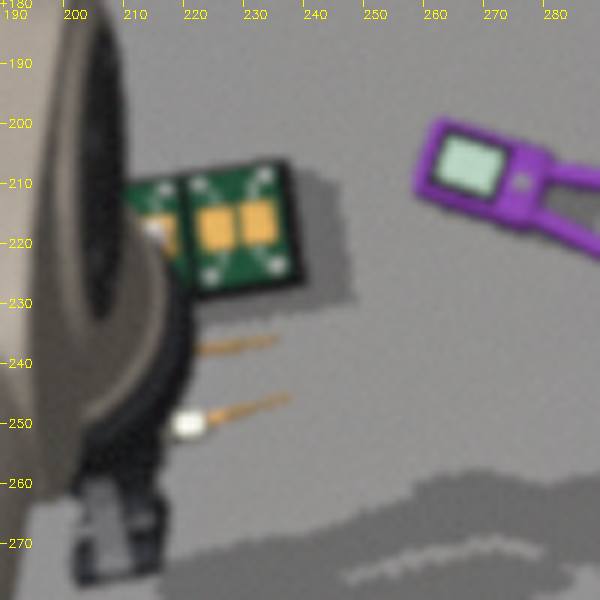

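```bash
python3 - <<'E'
from h import *
np.set_printoptions(precision=4,suppress=True)
y=np.radians(-75.03); T=[.50002,.13955,y]
h=.0183/2+.0008
def r(q,full=False):
    L=np.array([[q[0],q[1]+h,q[2]],[q[0],q[1]-h,q[2]]])
    P=pose2(T,L,.0998)
    return np.concatenate([(proj(P,'top')-[[235.0,235.9],[237.0,245.6]]).ravel(), (proj(P[:1],'scene')-[[348.0,205.0]]).ravel()])
s=least_squares(r,[.052,0,-.0104]); print(s.x,s.fun)
# board in same top image
im=np.load('top4.npy').astype(float); m=im[...,0]-im[...,2]
for x0,x1 in ((219,228),(228,236)):
    w=np.clip(m[208:228,x0:x1]-50,0,None); Y,X=np.mgrid[208:228,x0:x1]; print((w*X).sum()/w.sum(),(w*Y).sum()/w.sum())
print(proj(pose2([.5739,.1187,.225],[[0,.007,.02],[0,-.007,.02]]),'top'))
E
```

```text
[ 0.0493  0.0032 -0.012 ] [ 0.2064 -0.1675 -0.1093  0.067   0.1556  0.03  ]
225.35533980582525 217.5504854368932
231.83278568820737 216.81197517342096
[[225.8545 217.7243]
 [232.4442 216.7588]]
```

```bash
cat > joint.py <<'E'
from h import *
np.set_printoptions(precision=4,suppress=True)
h=.0183/2+.0008
obs=[('scene',[.4959,-.1455,.0893,-14.63],1,(289.2,162.8)),('scene',[.4959,-.1455,.0893,-14.63],-1,(287.2,159)),
('scene',[.52339,.10715,.05628,12.89],1,(337.5,234.9)),('scene',[.52339,.10715,.05628,12.89],-1,(331.6,231.2)),
('scene',[.50002,.13955,.0998,-75.03],1,(348.0,205.0)),
('top',[.50002,.13955,.0998,-75.03],1,(235.0,235.9)),('top',[.50002,.13955,.0998,-75.03],-1,(237.0,245.6))]
def r(q,parts=False):
    # q: tip x,y,z (mm), board x,y(m), yaw, biases scene2 top2
    B={'scene':q[6:8],'top':q[8:10]}; o=[]
    for n,T,s,u in obs:
        P=pose2([T[0],T[1],np.radians(T[3])],[q[0]/1e3,q[1]/1e3+s*h,T[2]+q[2]/1e3])
        o.append((proj(P,n)[0]+B[n]-u)/.4)
    for n,pp in (('scene',((335.5,242.5),(330.85,239.4))),('top',((225.36,217.55),(231.83,216.81)))):
        P=pose2(q[3:6],[[0,.007,.02],[0,-.007,.02]]); o.append((((proj(P,n)+B[n])-pp)/.3).ravel())
    o.append(q[6:10]/1.0); o.append([(q[5]-.225)/.01,(q[0]-52)/2.5,q[1]/2.5,(q[2]+10.7)/1.5])
    return np.concatenate(o)
s=least_squares(r,[52,0,-11,.574,.119,.225,0,0,0,0],x_scale=[1,1,1,.001,.001,.01,1,1,1,1])
print(s.x, s.cost); C=np.linalg.inv(s.jac.T@s.jac); print(np.sqrt(np.diag(C)))
print((s.fun[:14]*.4).reshape(-1,2)); print(s.fun[14:22]*.3)
E
python3 joint.py
```

```text
[ 51.181    1.6799 -11.4068   0.5729   0.1178   0.2249   0.1255   0.8334
  -0.9608  -0.5086] 3.77565713486211
[0.8886 0.582  0.8465 0.0007 0.001  0.0098 0.3312 0.2908 0.459  0.3171]
[[-0.1933  0.1056]
 [ 0.1173  0.1869]
 [ 0.2829  0.1077]
 [-0.1781 -0.5411]
 [ 0.1339  0.0233]
 [ 0.2878 -0.149 ]
 [-0.022   0.0964]]
[-0.1785 -0.0143  0.0758  0.0055 -0.092   0.1502  0.029  -0.0748]
```

```bash
python3 - <<'E'
from h import *
yd=12.2; y=np.radians(yd); l=np.array([.0512,.0017]); b=np.array([.5729,.1178])
c,s=np.cos(y),np.sin(y); t=b-np.array([c*l[0]-s*l[1],s*l[0]+c*l[1]])
robot.move_to([t[0],t[1],.10],[180,0,yd])
robot.line_to([t[0],t[1],.0455],velocity=.08)
fingers.gripper_to(29/85,20); robot.pause(.5)
print(repr(robot.current_tool_pos()),robot.current_eef_rot(),robot.current_contact_force(),robot.current_finger_gap(),robot.current_time_s())
for n in ("scene","top"):
    im=vision.grab_frame(n); np.save(n+'5.npy',im); save(im,n+'5.png')
T=robot.current_tool_pos()
print(proj(pose2([T[0],T[1],y],[[l[0],l[1]+.0078,T[2]-.0114],[l[0],l[1]-.0078,T[2]-.0114]]),'scene')+[.1255,.8334])
crop('scene5',(215,260,310,370),12,'s5.png')
print(np.round(np.load('scene5.npy').astype(float)[226:246,325:345]@[1,0,-1]).astype(int))
E
```

```text
array([0.52319815, 0.1053199 , 0.04548134]) [1.79999639e+02 2.08832297e-03 1.22007556e+01] [ 0.11354622 -0.11143175  0.79177003] 0.3440641571361557 14.075
[[336.08606254 237.76101111]
 [331.20588283 234.31570783]]
[[ -3  -3  -3  -3  -3  -3  -3  -2  -2  -2  -2  -2  -2  -2   3   7   8   7
    3   3]
 [ -3  -3  -4  -3  -3  -3  -2  -1  -2  -2  -2  -2  -4  -4  10   5   5   5
    2   4]
 [ -3  -3  -3  -2  -3  -3  -2  -1  -2  -2  -3  -4  -7  13  45  15   5   6
    3   2]
 [ -3  -3  -3  -3  -2  -2  -2  -2  -3  -3  -5  12  33  59  92  26   6   6
    2   2]
 [ -3  -3  -2  -3  -2  -2  -2  -1  -3  -5   7  58  93  88  72   9   5   5
    1   1]
 [ -3  -3  -3  -2  -1  -2  -3  -4  -5  13  50  87  84  72  33   7   5   1
   -1  -4]
 [ -3  -3  -3  -2  -3  -2  -3  -7   7  55  81  76  61  31   1   3   1  -3
   -7  10]
 [ -2  -3  -2  -2  -3  -4   1  21  54  78  66  47   3  -7  -5  -4  -7  10
   31  60]
 [ -3  -2  -2  -3  -3  -4  17  83  74  29  10  -4  -5  -4  -5  -3  25  60
   91  95]
 [ -3  -3  -3  -2  -4  -4  10  42   9  -8  -9  -6  -6  -6  12  39  85  95
   89  75]
 [ -3  -3  -3  -3  -3  -6 -11 -18 -22 -15  -3 -10   2  22  55  84  89  77
   60  31]
 [ -3  -2  -2  -4 -11   5  43  29   1 -10  -9 -10  55  84  79  48  56  30
   -4  -7]
 [ -2  -3  -7   9  42  59 101  87  51  21 -15 -10  68  32  20 -10 -10  -6
   -4  -3]
 [ -5 -12 -12  57 102 104 102 103 108  56  -6 -15  12 -13 -21 -17 -13  -4
   -4  -3]
 [-13 -17  -1  58  90 102 104  90  87  46   9  47   5 -15 -12 -15 -15  -4
   -8  -4]
 [ -9 -14 -12 -14  35  87  92  37   8  55  61 101  63  13  -7 -13 -12  -1
  -10 -11]
 [-10 -14  -8 -14 -23  15  26  22  56  99 102 102 105  91  31 -13 -17 -16
  -12  -7]
 [-16 -17 -17 -18 -19 -20 -22  52  88 102 102 103  94  91  47  -2 -12 -12
   -8  -9]
 [ -8 -13 -15 -16 -17 -17 -12 -16  17  82  92  91  43  -9 -19 -13 -10  -7
   -8 -15]
 [ -1  -5 -10 -16 -16 -18  -8  -9 -16  -4  25  -8 -20 -16  -8 -10  -9  -5
    0  -3]]
```

View pics/s5.png

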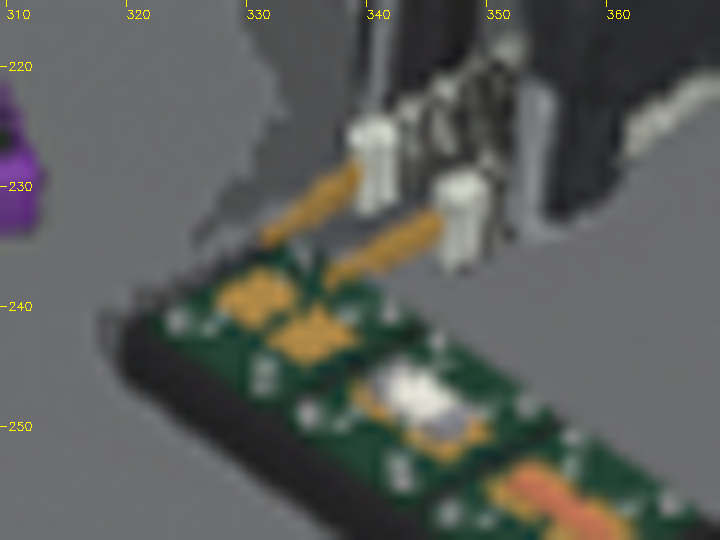

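View pics/top5.png

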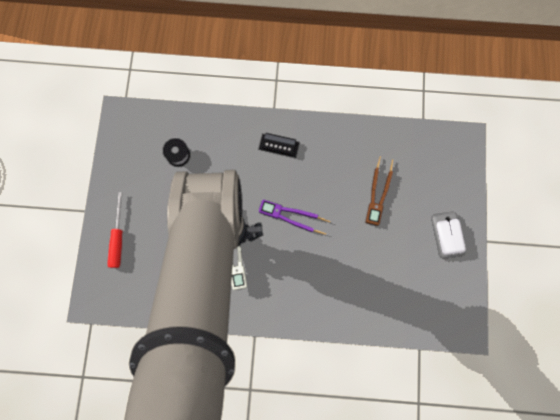

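The right tip is at (331.8,234.6) and the left at (336.9,237.8). Their spacing fits a gap of about 14 mm, and they sit about 0.7 px right of target. I apply a small correction and descend close to height.

```bash
python3 - <<'E'
from h import *
y=np.radians(12.2); c,s=np.cos(y),np.sin(y); T=robot.current_tool_pos(); d=np.array([.0006,-.0008])
t=[.5231,.1052]; t=[t[0]+c*d[0]-s*d[1]-0,t[1]+s*d[0]+c*d[1]]
print(t)
robot.line_to([t[0],t[1],.0385],velocity=.04); robot.pause(.3)
T=robot.current_tool_pos(); print(T,robot.current_contact_force(),np.mean([robot.current_finger_gap() for _ in range(15)])*85,robot.current_time_s())
im=vision.grab_frame('scene'); np.save('scene6.npy',im)
crop('scene6',(215,260,310,370),12,'s6.png')
b=[.5729,.1178,.2249]
for z in (.020,.0255,.0275): print(z,proj(pose2(b,[[0,.0078,z],[0,-.0078,z]]),'scene').ravel()+[.1255,.8334]*2)
print(np.round(im.astype(float)[228:248,325:345]@[1,0,-1]).astype(int))
E
```

```text
[np.float64(0.5238555093737359), np.float64(0.10454486216244435)]
[0.52393741 0.10459443 0.03859486] [ 0.03831011  0.0768832  -0.40230009] 29.05561440653641 14.8
0.02 [335.58147554 242.65777198 330.68313733 239.2257787 ]
0.0255 [335.78393655 240.7463389  330.8694156  237.32163133]
0.0275 [335.85788107 240.04845652 330.93744694 236.62643051]
[[ -2  -4  -3  -3  -3  -3  -3  -3  -1  -2  -2  -2  -3   2   7   5   7   7
    3   2]
 [ -3  -2  -3  -3  -2  -3  -4  -2  -1  -1  -2  -3  -4   4   5   1   4   5
    2   2]
 [ -2  -4  -3  -3  -2  -3  -3  -3  -2  -2  -3  -5  12  29  19   7   6   4
    4   2]
 [ -3  -3  -4  -2  -4  -4  -2  -1  -3  -4  -6  10  60 100  51   8   5   3
    3   2]
 [ -3  -3  -2  -3  -4  -3  -1  -3  -4   2  35  60  88  85  28   7   5   3
    0  -1]
 [ -3  -3  -3  -3  -2  -2  -2  -4  -6  30  95  94  83  59  20   6   5   1
   -3  -4]
 [ -3  -2  -3  -2  -2  -3  -4   0  15  64  79  68  60  21   5   3   0  -3
   -7  11]
 [ -3  -3  -2  -3  -3  -4   7  44  72  79  68  35  -1  -5  -2  -4  -7  11
   30  61]
 [ -3  -3  -3  -3  -3  -8  58  78  67  44  26  -2 -12  -6  -6   6  29  60
   
[... 243 characters left out ...]
  66  31
   -2  -8]
 [-12 -18  -1  59  90 102 103  89  87  46   4  80  82  21   9   4 -16  -8
   -9  -5]
 [-10 -15 -12 -15  35  87  92  37   8  54  55  89  79  15 -11 -16 -14  -2
  -10 -11]
 [-11 -14  -8 -13 -23  16  25  22  56  99 102 101 104  89  31 -13 -17 -16
  -13  -8]
 [-15 -16 -17 -18 -18 -20 -24  53  87 102 103 104  93  91  47  -2 -14 -12
   -9 -10]
 [ -9 -12 -14 -16 -17 -17 -12 -15  18  81  92  91  42  -8 -19 -14 -11  -6
   -9 -15]
 [ -1  -4 -10 -15 -17 -17  -8  -9 -17  -4  26  -8 -20 -16  -8  -9  -9  -5
    0  -4]
 [ -1   1  -4  -9 -13 -16  -9 -10 -14 -19 -18 -15  -9 -13  11   6  -5   0
    8   7]
 [ -2  -1  -1  -3  -6 -14  -4  -9 -13 -13 -12  -9 -11 -20  45  46   3   4
   12  10]]
```

View pics/s6.png

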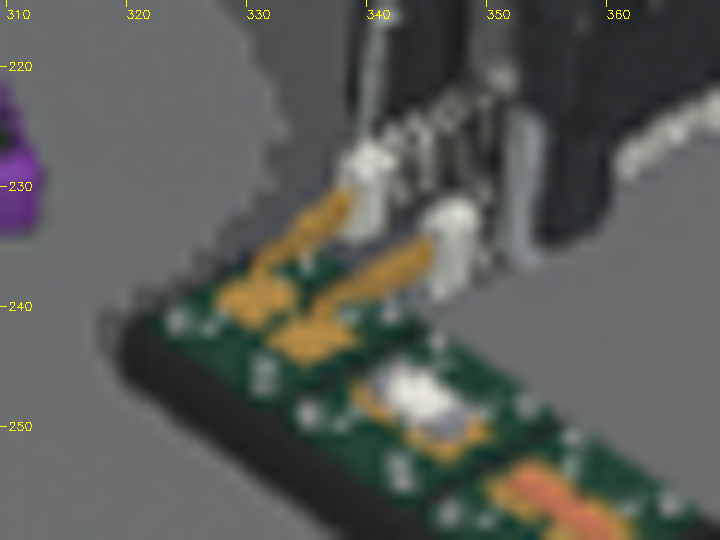

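```bash
python3 - <<'E'
from h import *
print(robot.line_to([.5240,.10415,.0367],velocity=.03,f_stop=3)); robot.pause(.5)
g=lambda: np.mean([robot.current_finger_gap() for _ in range(15)])*85
print(robot.current_tool_pos(),robot.current_contact_force(),g(),robot.current_time_s())
im=vision.grab_frame('scene'); np.save('scene7.npy',im); save(im,'s7full.png')
crop('scene7',(215,260,310,370),12,'s7.png')
b=[.5729,.1178,.2249]
for z in (.0255,): print(z,proj(pose2(b,[[0,.0078,z],[0,-.0078,z]]),'scene').ravel()+[.1255,.8334]*2)
robot.pause(1.5); print(g(),robot.current_contact_force(),robot.current_time_s())
E
```

```text
False
[0.52402975 0.10415741 0.03672713] [-0.12806589  0.66995315 -1.44614834] 29.129986150720026 15.6
0.0255 [335.78393655 240.7463389  330.8694156  237.32163133]
28.744951873460177 [-0.30083845  0.46916359 -1.28340725] 17.15
```

View pics/s7.png

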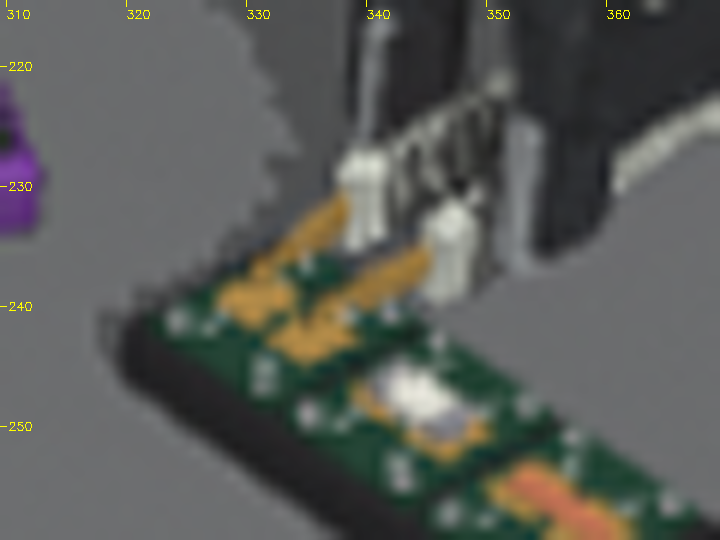

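View pics/s7full.png

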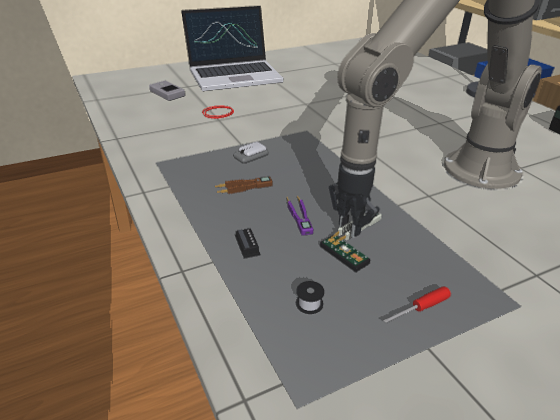

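Both tips reach the near edge of their own gold pads in the picture, consistent with about 4 mm of clearance over the pad centres, and no contact force shows. Now I hold and hand in.

```bash
python3 - <<'E'
from h import *
for _ in range(4):
    robot.pause(.9); print(np.mean([robot.current_finger_gap() for _ in range(5)])*85,robot.current_contact_force(),robot.current_tool_pos(),robot.current_time_s())
vision.grab_frame('scene'); workorder.close_job()
E
```

```text
28.935157803908655 [ 0.17808693  0.47533276 -1.1266044 ] [0.52398747 0.1041302  0.03672017] 18.05
29.39890870858236 [ 0.52653632  0.45860737 -1.2305652 ] [0.52398757 0.1041488  0.03670612] 18.95
29.13848135056191 [ 0.00152159  0.26647789 -0.16255465] [0.52402415 0.10413469 0.03670826] 19.85
28.891834262378246 [0.15462907 0.03158785 0.15164053] [0.52400754 0.10414972 0.03670181] 20.75
the job is handed in; nothing more can be done
```

I picked up the white tweezers, brought the tips over the bare-pad board, squeezed to the 14 mm gap, and held it for over 3 s. I handed the job in at about 21 s, still holding them; no verdict was reported.

**Gap:** the finger width read 28.7–29.4 mm, averaging about 29.05 mm. That corresponds to a tip gap of about 14 mm. In the near-final picture the tip spacing also matched 14 mm.

**Position:** just before the last small lowering, the tips were within about 0.3 px (under 1 mm) of the pad centre lines in the scene picture. I estimate about 4 mm of clearance under the tips. The final tip position is checked by the scene camera only, because the arm hides the tips from the top camera there. The height is uncertain by about 1 mm.

**Contact:** the outside force stayed within about 1.5 N, which is the level I saw in free air, so nothing suggests the tips touched the board. While the grip closed on the mat at pick-up, the reading briefly rose to about 6 N.

**Disagreements along the way:**
- The two cameras disagreed by about 2 mm, within the stated calibration error. I fitted both together to resolve it.
- The tweezers sat about 1–2 mm lower and off to the left in the grip than planned. I corrected for that before the final placing.

**Other things on the mat:** I did not touch them, and they look undisturbed in the last full picture.

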